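# Draw a gas sample: tap to the syringe, plunger up to the ring

## Robot

A 7-joint arm with a two-finger parallel gripper is mounted at the origin on a cart in front of the work surface, level with it; the furniture and walls round the work are solid. World frame = base frame: x ahead of the robot, y to its left, z up, the work surface at z = 0. Lengths are in m, angles in rad, forces in N, time in s.
With the tool pointing down it reaches from about 0.4 to 0.85 m from the base axis. Payload 10.4 kg.
Tool frame: the origin (TCP) lies midway between the tips of the shut fingers; the grasp point (between the pads) lies 19 mm behind it; z points along the fingers, y is the line along which they close (so a half turn about z gives the same grasp; the last joint's range is limited). The gripper opens to 87 mm and grips with 3 to 60 N. Pads are 19 mm wide; open, the fingers measure 117 mm over their backs; the gripper's body (75 mm by 190 mm) begins 51 mm behind the grasp point.
Start: joints at [-1.349, 0.332, -0.065, 1.46, 0.022, 1.35, -0.088], TCP at [0.151, 0.606, 0.19] pointing down, gripper open.
Joint ranges: [-2.6, 2.6], [-0.5, 2.12], [-1.47, 1.34], [0.16, 2.42], [-1.27, 4.41], [0.06, 2.06], [-2.6, 2.6]. Speed limits (rad/s): [2.22, 2.22, 2.79, 2.79, 3.14, 3.14, 3.14].

## Interface

Orientations are given as a unit quaternion [x, y, z, w].
In Python, from bench import r gives the robot as it stands.
- The arm moves only by the tool arm_command, never from a script. Its arguments are lists of equal length, an entry for each row: "xyz": the shift along the world's x, y, z in m, a list of three; "rot": the turn, a rotation vector about the world's x, y, z in rad, a list of three. In form: {"xyz": [[tx, ty, tz], ...], "rot": [[ax, ay, az], ...]}. A call has 1 to 20 rows; each row is the pose to reach, as a shift and turn from the pose commanded when the call began; what a row does not reach only later rows make up. A row lasts 1/12 s, in which the tool goes at most 41.7 mm and 7.16 degrees, less where a joint would pass 70% of its speed; a pose out of reach is approached as far as the arm can. A call with a gripper value outside its range is refused whole. "grip" is the opening, from 0 (shut) to 1 (fully open), set as the call begins (left out, the last holds). The fingers move at their own pace and stop on an object; "squeeze" is the grip in N (left out, the last holds). Time passes only in rows, so rows that repeat a pose let the fingers close. It gives the time, the measured TCP pose, the force, the opening and the grip force at its end, in the units of the state.
- r.read_state(): the state, without advancing time (a new reading comes with each control period).
- r.camera(name): name is "scene" or "top" or "wrist"; returns the picture (480x640x3 uint8, red, green, blue); there is no depth.
- r.camera_model(name): a dict with "fx", "fy", "cx", "cy" (pixels), "k1" (the pictures are not rectified: a ray, as slopes to the right and down, at radius r is drawn at 1 + k1 r^2 times it, then the intrinsics apply), "T" (4x4, takes a point from camera to world coordinates). Camera axes: x right, y up, looking along -z (the intrinsics and any distortion apply to the point x, -y, -z); pixel columns grow to the right and rows downward; lengths in m; the calibration is good to about 2 mm. A picture is of the moment at which its call begins: read the wrist's pose just before it. camera_model takes no time and is no camera call; for the wrist camera it gives the pose at the moment of the call.
- r.close_job(): hands the job in; it is judged then, once.
Trained networks look in the newest picture that a camera, given by its name, has taken for a name from the list of things; names that differ only in an ending like _2 or _b are one class to them, and where a whole thing is asked for, a point or a joint stands for the part that bears it (a point fixed in the world has none). Each returns a list of dicts, best first, with "conf" (0 to 1); they miss things now and then, are a little off and sometimes report something else, mostly with a low value. They report only what shows in the picture. A call takes as long as a camera call. They do not tell look-alikes from the thing itself.
- r.look_for(label, camera): "at" ([x, y, z] in m, in the coordinates of the camera as it stood for that picture, good to about 4 mm: the middle of the surface that is visible of it).
- r.spot_point(label, camera): "at" ([x, y, z] in m, in the coordinates of the camera as it stood for that picture, good to about 4 mm: a listed point, or the origin of a listed thing).
The state is a dict: "time": time; "joint_positions": joint angles; "joint_vel": joint speeds; "joint_torque": joint torques, N m; "ee_pos": TCP position; "eef_rot": TCP orientation; "ft_force": force on the tool from outside, world axes, zero at the start; "torque": the same for the moment, N m; "width": finger opening in m; "grip_force": force on a finger pad.
Only numpy, scipy, OpenCV 4.12 (cv2) and the standard library are available. Lean on these libraries where they do the work, as an engineer would, in place of code of your own. Each camera call takes 0.05 s, during which the arm holds its last target. There are 200 camera calls.

## Task

Draw a sample with the upright gas syringe on its stand: first turn the tap clockwise until its pointed end stands on the long arrow line that faces the syringe barrel, and only then take the plunger by its round metal head and draw it straight up, without forcing it sideways, until the dark ring round its white body is level with the barrel's rim. It sinks back by itself, so finish while still holding it there in the gripper, with the tap left on its line and the glassware standing around undisturbed.

Things in the scene. Friction and masses are not known exactly. Their poses are not given: they have to be found in the camera images.
- stand: grey base plate 116 x 272 x 12 mm, fixed to the worktop. Origin: centre of its underside. Its y axis runs along the plate from the tap (at y = -80 mm) to the syringe barrel (at y = +80 mm), z up. A 10 mm support rod, 120 mm high, stands 45 mm behind the barrel (+x); a small steel sample cylinder, 34 mm across, 92 mm high, piped to the tap, at x = +38, y = -4 mm
- barrel_rim (a point): centre of the open upper rim of the barrel, on the bore's axis, 165 mm above the worktop. The barrel is an upright glass tube, 34 mm across outside with a 48 mm flange at the rim; bore 25.6 mm wide, its floor 45 mm above the worktop
- tap_axis (a point): on the tap's upright turning axis, at the face of its round dial plate (72 mm across), 104 mm above the worktop
- index_line (a point): on the long arrow line engraved in the dial plate, 28 mm from the tap's axis, towards the barrel; the pointed end belongs over it (the other lines are short ticks)
- tap (a joint): angle of the tap in rad, growing clockwise seen from above; 0: the pointed end looks to the stand's -x side; 1.571: it stands on the long arrow line and looks at the barrel. End stops at -0.3 and 2.2. It starts between 0.1 and 0.75, turns with about 0.05 N m and stays where it is left
- tap_grip (a point): grip point of the tap handle: on its axis, middle of the height of its upright black bar, 133.5 mm above the worktop. The bar is 12 mm thick, 34 mm tall (from 111.5 to 145.5 mm above the worktop), 46 mm long: from 19 mm behind the axis to the pointed end 27 mm before it
- tap_nose (a point): pointed end of the tap handle, 27 mm from its axis, at the height of tap_grip
- plunger: loose plunger standing upright in the barrel, 171 mm long, 0.15 to 0.31 kg: white body 24 mm in diameter, 122 mm long, steel neck 13 mm in diameter, round metal head 28 mm in diameter, 26 mm tall. Origin: centre of its foot, z along it; at the start it rests on the bore's floor, 45 mm above the worktop. 0.8 mm of play all round in the bore; it sinks back when let go
- plunger_head (a point): middle of the plunger's head, 158 mm above its foot; at the start 203 mm above the worktop, 38 mm above the barrel's rim
- plunger_ring (a point): centre of the dark ring, 4 mm wide, round the plunger's white body, 75 mm above its foot; at the start 45 mm below the barrel's rim, seen through the glass
- plunger_foot (a point): centre of the plunger's foot (same point as its origin)
- stoppered_bottle: bystander: clear glass bottle with a ball stopper, 57 mm across, 174 mm tall, behind the barrel; origin at the centre of its underside
- small_beaker: bystander: 50 ml glass beaker, 47 mm across, 56 mm tall, behind the stand; origin at the centre of its underside
- amber_jar: bystander: small amber stoppered bottle, 43 mm across, 111 mm tall, left of the stand; origin at the centre of its underside
- vial_white: bystander: sample vial with a white screw cap, 25 mm across, 58 mm tall, left of the stand; origin at the centre of its underside
- vial_black: bystander: sample vial with a black screw cap, 25 mm across, 58 mm tall, left of the stand; origin at the centre of its underside
- dish: bystander: shallow glass dish, 58 mm across, 14 mm tall, in front of the stand; origin at the centre of its underside
- bulb: bystander: blue rubber suction bulb lying on its side, 58 x 118 x 58 mm, further left; origin at the centre of its underside
Things that resemble listed ones, but are neither listed nor needed, are in the scene too. Several things have the shape of the plunger; the one meant has the colours described above.

How it is judged:
On the way, in this order (a step that is already met when the one before it is completed fails the run):
1. the tap's pointed end is on the long arrow line, the plunger still down (value of joint tap between 1.431 and 1.711 rad and z of plunger_ring in the frame of barrel_rim below -0.039 m), for 0.3 s.
2. the plunger is drawn up by the gripper until its ring is level with the rim (z of plunger_ring in the frame of barrel_rim between -0.004 and 0.004 m and contact force between the fingers and plunger above 1.5 N), for 0.3 s.
At the end, for the whole second after the job is handed in: tap within 0.14 rad (8 degrees) of the arrow line; ring within 4 mm of the rim's height; plunger still in the bore (within 4 mm of its axis, 0.05 rad), at rest, gripped with over 1.5 N, pressing on the barrel with under 15 N; fingers clear of the stand (all of step 2 and value of joint tap between 1.431 and 1.711 rad and horizontal distance between plunger_foot and barrel_rim below 0.004 m and angle between the z axis of plunger and the z axis of stand, either way round below 0.05 rad and linear speed of plunger below 0.01 m/s and contact force between plunger and stand below 15 N and contact force between the fingers and stand below 0.5 N); the arm keeps its last pose, push and grip.
It fails at once if the plunger is drawn more than 6 mm while the tap is off the long arrow line by more than 0.2 rad (z of plunger_ring in the frame of barrel_rim above -0.039 m and (value of joint tap below 1.371 rad or value of joint tap above 1.771 rad)).
It fails at once if the plunger is forced sideways or wedged: it presses on the barrel with more than 40 N (contact force between plunger and stand above 40 N).
It fails at once if a bystander is moved more than 20 mm (distance of any of stoppered_bottle, small_beaker, amber_jar, vial_white, vial_black, dish, bulb from where it was at the start of the episode above 0.02 m).
It also fails if it takes over 51 s, if anything falls off the work surface, if the arm or the gripper's body presses on something with over 40 N, if the wrist force passes 120 N, or if a joint passes its speed limit or range.

## Working session

There is one attempt and no reset: what is moved stays moved. The work goes in short steps, Python scripts to look and compute and a tool call to move; the robot and the scene stay as the last step left them, time stands still between calls to the robot, and variables do not carry over. Pictures are saved under pics/ and viewed, at most 10 in all, crops included, and the job is handed in when it is done.

Besides the shell and the picture viewer there is one more tool, called after ">>>" by a JSON object that holds its "fn" and its "kwargs". arm_command: Moves the arm, as the interface text tells. Its arguments: {"type":"object","properties":{"xyz":{"type":"array"},"rot":{"type":"array"},"grip":{"type":"number"},"squeeze":{"type":"number"}},"required":["xyz","rot"]}

```bash
mkdir -p pics; cat > h.py <<'E'
import numpy as np, cv2
from bench import r
def w(cam,at,T=None):
    T=r.camera_model(cam)["T"] if T is None else T
    return (np.array(T)@np.r_[at,1])[:3]
def proj(cam,p):
    m=r.camera_model(cam); q=np.linalg.inv(np.array(m["T"]))@np.r_[p,1]
    a,b=q[0]/-q[2],-q[1]/-q[2]; s=1+m["k1"]*(a*a+b*b)
    return np.array([m["fx"]*a*s+m["cx"],m["fy"]*b*s+m["cy"]])
def ray(cam,u,v):
    m=r.camera_model(cam); x,y=(u-m["cx"])/m["fx"],(v-m["cy"])/m["fy"]; a,b=x,y
    for _ in range(20):
        s=1+m["k1"]*(a*a+b*b); a,b=x/s,y/s
    T=np.array(m["T"]); return T[:3,3],T[:3,:3]@np.array([a,-b,-1])
def atz(cam,u,v,z):
    o,d=ray(cam,u,v); return o+d*(z-o[2])/d[2]
E
python3 - <<'E'
from h import *
np.set_printoptions(precision=4,suppress=True)
s=r.read_state();print(s["time"],s["ee_pos"],s["eef_rot"],s["width"])
for c in("scene","top"):
    im=r.camera(c);cv2.imwrite(f"pics/{c}0.png",im[:,:,::-1])
    for l in("barrel_rim","tap_axis","index_line","tap_nose","tap_grip","plunger_head","plunger_ring","stand"):
        for d in r.spot_point(l,c)[:3]:
            p=w(c,d["at"]);print(c,l,round(d["conf"],2),p,proj(c,p).round())
print(r.read_state()["time"])
E
```

```text
0.0 [0.1514 0.606  0.1896] [ 0.1221  0.9925 -0.0007 -0.0001] 0.08690159015959742
scene barrel_rim 0.76 [0.5071 0.3236 0.1653] [343. 227.]
scene barrel_rim 0.46 [0.4966 0.4317 0.0028] [333. 322.]
scene tap_axis 0.75 [0.5192 0.1676 0.1037] [354. 199.]
scene index_line 0.62 [0.5219 0.193  0.1053] [350. 206.]
scene tap_nose 0.69 [0.4997 0.1701 0.1347] [363. 191.]
scene tap_grip 0.67 [0.5219 0.1707 0.1375] [353. 188.]
scene plunger_head 0.92 [0.505  0.3237 0.2018] [345. 213.]
scene plunger_head 0.77 [0.4129 0.0394 0.1628] [412. 153.]
scene plunger_head 0.75 [0.7034 0.3755 0.155 ] [239. 229.]
scene plunger_ring 0.77 [0.4124 0.0383 0.0798] [408. 181.]
scene plunger_ring 0.64 [0.7027 0.3705 0.0729] [245. 256.]
scene plunger_ring 0.6 [0.6785 0.4274 0.0702] [246. 280.]
scene stand 0.9 [0.5141 0.2454 0.0017] [346. 255.]
top barrel_rim 0.57 [0.5062 0.3293 0.1637] [279. 253.]
top tap_axis 0.64 [0.5176 0.1655 0.1029] [353. 299.]
top index_line 0.63 [0.5195 0.1946 0.1035] [341. 290.]
top tap_nose 0.67 [0.6235 0.2603 0.0001] [334. 248.]
top tap_nose 0.62 [0.4973 0.1652 0.1327] [349. 304.]
top tap_nose 0.45 [0.5553 0.4656 0.0009] [242. 228.]
top tap_grip 0.73 [0.5144 0.1675 0.1359] [353. 296.]
top tap_grip 0.35 [0.5561 0.4652 0.003 ] [242. 227.]
top plunger_head 0.82 [0.7051 0.3705 0.158 ] [314. 166.]
top plunger_head 0.82 [0.408  0.0411 0.1527] [385. 378.]
top plunger_head 0.68 [0.6812 0.4248 0.1573] [285. 162.]
top plunger_ring 0.66 [0.4039 0.041  0.0768] [378. 383.]
top plunger_ring 0.59 [0.6747 0.4239 0.0714] [285. 183.]
top plunger_ring 0.57 [0.7031 0.3684 0.0734] [313. 184.]
top stand 0.95 [0.5099 0.2429 0.0011] [315. 294.]
0.9
```

View pics/scene0.png

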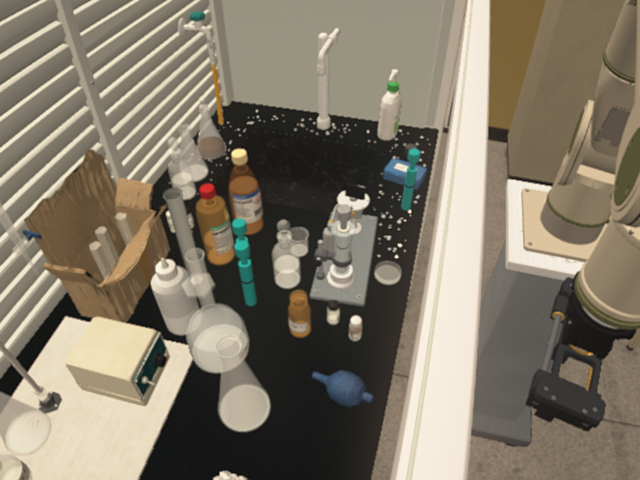

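View pics/top0.png

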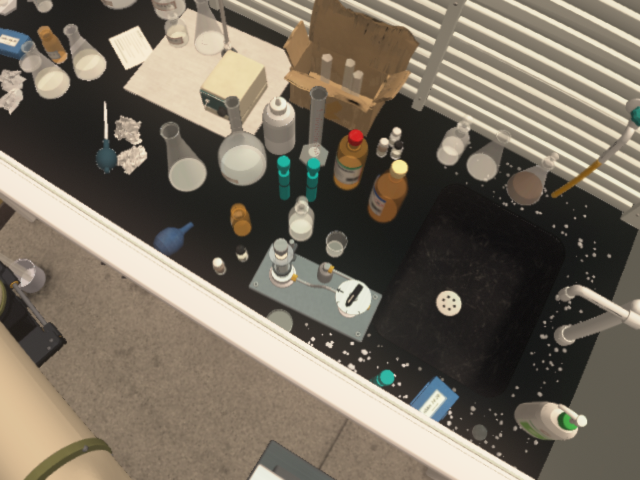

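The scene picture shows the stand with its metal-headed plunger at about (344,213) and the tap dial at (354,199). The top picture shows the dial at (353,298) and the barrel at (281,255).

Things that could be taken for the plunger:
- **Teal plungers:** scene (412,155), (240,229) and (246,280).
- **Steel head over a white body:** scene (344,213). This matches the description, so I choose it and will check it in one close crop.

```bash
python3 - <<'E'
from h import *
a=cv2.imread("pics/scene0.png")[170:310,290:400];b=cv2.imread("pics/top0.png")[225:345,240:390]
a=cv2.resize(a,(440,560),interpolation=cv2.INTER_CUBIC);b=cv2.resize(b,(350,280),interpolation=cv2.INTER_CUBIC)
b2=cv2.imread("pics/top0.png")[275:325,330:380];b2=cv2.resize(b2,(280,280),interpolation=cv2.INTER_CUBIC)
o=np.zeros((560,790,3),np.uint8);o[:,:440]=a;o[:280,440:]=b;o[280:,440:720]=b2
cv2.imwrite("pics/crop1.png",o)
E
```

```text
(no output)
```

View pics/crop1.png

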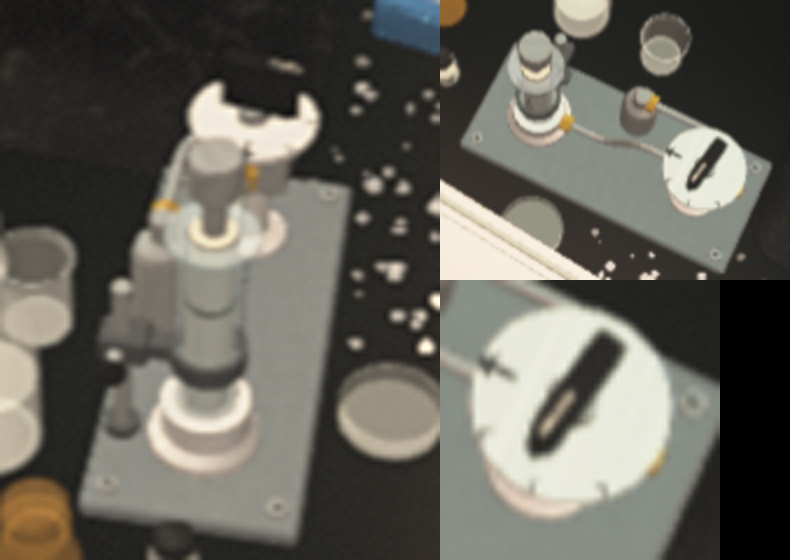

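The crop confirms the choice. The steel head and white body, with the dark ring seen through the glass, sit in the barrel at scene (344,213). The tap bar in the top picture runs from about (361,286) to its pointed end at about (347,306), and the long arrow is at about (338,290)-(343,292).

```bash
python3 - <<'E'
from h import *
np.set_printoptions(precision=4,suppress=True)
for n,u,v,z in(("tail",360.7,285.7,.1455),("nose",347.3,306.3,.1455),("arrtip",337.5,290.2,.104),("arrtail",343.4,292.5,.104),("wall in",277,338,0),("wall out?",240,340,0),
 ("head",281,243,.216)):
    print(n,atz("top",u,v,z))
for c in("scene","top"):
    r.camera(c)
    for l in("stoppered_bottle","small_beaker","amber_jar","vial_white","vial_black","dish","bulb"):
        for d in r.spot_point(l,c)[:2]:
            if d["conf"]>.5: print(c,l,round(d["conf"],2),w(c,d["at"]))
    for l in("barrel_rim","tap_axis","tap_grip","plunger_head","index_line","stand"):
        for d in r.spot_point(l,c)[:1]: print(c,l,round(d["conf"],2),w(c,d["at"]))
print(r.camera_model("wrist")["T"],r.camera_model("top")["T"])
E
```

```text
tail [0.537  0.1639 0.1455]
nose [0.4885 0.166  0.1455]
arrtip [0.5166 0.2    0.104 ]
arrtail [0.5186 0.1875 0.104 ]
wall in [0.3846 0.2632 0.    ]
wall out? [0.3394 0.3281 0.    ]
head [0.5104 0.3267 0.216 ]
scene stoppered_bottle 0.89 [ 0.6201  0.3518 -0.0013]
scene small_beaker 0.57 [ 0.623   0.2611 -0.0006]
scene amber_jar 0.94 [0.5559 0.4623 0.0002]
scene vial_white 0.59 [ 0.4492  0.4487 -0.0023]
scene vial_black 0.86 [0.4989 0.4299 0.0008]
scene dish 0.92 [ 0.413   0.2763 -0.0012]
scene bulb 0.62 [0.4449 0.5778 0.0007]
scene barrel_rim 0.77 [0.5077 0.3238 0.1639]
scene tap_axis 0.67 [0.5207 0.1672 0.1046]
scene tap_grip 0.76 [0.5194 0.1703 0.1344]
scene plunger_head 0.8 [0.672  0.4282 0.1583]
scene index_line 0.83 [0.5172 0.1931 0.1071]
scene stand 0.67 [0.5163 0.2469 0.0005]
top stoppered_bottle 0.89 [ 0.6199  0.3534 -0.0029]
top small_beaker 0.83 [ 0.6246  0.2605 -0.0026]
top amber_jar 0.73 [ 0.443   0.5744 -0.002 ]
top amber_jar 0.58 [0.5557 0.4658 0.0027]
top vial_white 0.72 [0.4468 0.4527 0.0026]
top vial_white 0.59 [0.5186 0.1659 0.1039]
top vial_black 0.69 [0.5    0.4283 0.0021]
top dish 0.64 [0.413  0.2737 0.0022]
top bulb 0.71 [ 0.4444  0.5771 -0.0026]
top barrel_rim 0.96 [0.5076 0.3305 0.1654]
top tap_axis 0.72 [0.5072 0.3264 0.0465]
top tap_grip 0.75 [0.5165 0.1665 0.1362]
top plunger_head 0.9 [0.7072 0.3717 0.1598]
top index_line 0.67 [0.5196 0.1942 0.1026]
top stand 0.95 [ 0.5099  0.2444 -0.0002]
[[ 0.2412 -0.9353 -0.2587  0.0803]
 [ 0.9705  0.2325  0.0643  0.6233]
 [ 0.     -0.2666  0.9638  0.3854]
 [ 0.      0.      0.      1.    ]] [[ 0.5223  0.7999 -0.2955  0.2523]
 [-0.8527  0.4936 -0.1708  0.1431]
 [ 0.0092  0.3412  0.9399  1.1345]
 [ 0.      0.      0.      1.    ]]
```

>>> {"fn": "arm_command", "kwargs": {"xyz": [[0,0,0.04],[0,0,0.08],[0.013,-0.016,0.115],[0.038,-0.045,0.12],[0.063,-0.076,0.12],[0.088,-0.106,0.12],[0.114,-0.136,0.12],[0.139,-0.166,0.12],[0.164,-0.196,0.12],[0.19,-0.226,0.12],[0.215,-0.257,0.12],[0.24,-0.287,0.12],[0.266,-0.317,0.12],[0.291,-0.347,0.12],[0.316,-0.377,0.12],[0.342,-0.408,0.11],[0.367,-0.438,0.09],[0.367,-0.438,0.06],[0.367,-0.438,0.03],[0.367,-0.438,0.03]], "rot": [[0,0,0],[0,0,0],[0,0,0.02],[0,0,0.04],[0,0,0.06],[0,0,0.08],[0,0,0.1],[0,0,0.12],[0,0,0.14],[0,0,0.16],[0,0,0.18],[0,0,0.2],[0,0,0.2],[0,0,0.2],[0,0,0.2],[0,0,0.2],[0,0,0.2],[0,0,0.2],[0,0,0.2],[0,0,0.2]], "grip": 1.0}}

```text
time: 3.97
ee_pos: [0.5161, 0.1668, 0.2151]
eef_rot: [0.023, 1.0, -0.002, -0.004]
ft_force: [-1.3, 0.4, -1.4]
width: 0.087
grip_force: 0.0
```

```bash
cat > look.py <<'E'
from h import *
import sys
from scipy.spatial.transform import Rotation as R
np.set_printoptions(precision=4,suppress=True)
s=r.read_state();print(s["time"],s["ee_pos"],R.from_quat(s["eef_rot"]).as_matrix()[:,1],s["joint_positions"],s["ft_force"],s["width"],s["grip_force"])
T=r.camera_model("wrist")["T"]
im=r.camera("wrist");cv2.imwrite(f"pics/{sys.argv[1]}.png",im[:,:,::-1])
for l in sys.argv[2:]:
    for d in r.spot_point(l,"wrist")[:2]:
        p=w("wrist",d["at"],T);print(l,round(d["conf"],2),p,proj("wrist",p).round())
E
python3 look.py w1 tap_axis tap_grip tap_nose index_line barrel_rim plunger_head
```

```text
3.9667 [0.5161 0.1668 0.2151] [ 0.046   0.9989 -0.0039] [-0.7322  0.1395  0.3727  1.6561 -0.051   1.3637  1.1728] [-1.3499  0.3699 -1.4387] 0.08695324922849947 0.0
tap_axis 0.74 [0.5235 0.1656 0.103 ] [317. 237.]
tap_grip 0.58 [0.5207 0.1648 0.1357] [315. 242.]
tap_nose 0.86 [0.4902 0.1701 0.1312] [320. 200.]
tap_nose 0.21 [ 0.4461  0.4489 -0.003 ] [585. 126.]
index_line 0.66 [0.518  0.1949 0.1045] [350. 227.]
plunger_head 0.9 [0.5093 0.3203 0.2034] [582. 241.]
plunger_head 0.83 [0.412  0.038  0.1585] [104.  92.]
```

View pics/w1.png

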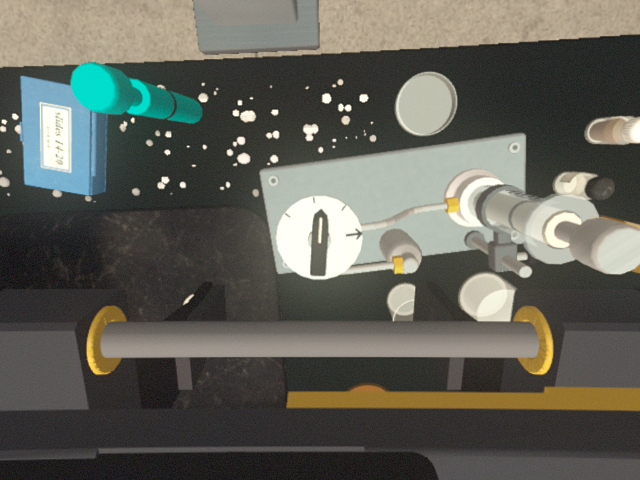

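The wrist picture shows the dial centred near (319,237), with the bar's nose at (320,210) and its tail at (318,274). The arrow points right at (361,234), and the plunger head is at about (605,245).

```bash
python3 - <<'E'
from h import *
np.set_printoptions(precision=4,suppress=True)
im=cv2.imread("pics/w1.png")
g=cv2.cvtColor(im,6); m=(g>200).astype(np.uint8); m[:, :270]=0;m[:,365:]=0;m[:190]=0;m[285:]=0
cn=max(cv2.findContours(m,0,2)[0],key=cv2.contourArea);h=cv2.convexHull(cn);(u,v),ax,_=cv2.fitEllipse(h);print("dial",u,v,ax,atz("wrist",u,v,.104))
k=((g<60)&(np.hypot(*(np.indices(g.shape)-np.array([v,u])[:,None,None]))<33)).astype(np.uint8)
b=max(cv2.findContours(k,0,2)[0],key=cv2.contourArea);print(cv2.minAreaRect(b))
for n,u,v,z in(("nose",319.5,210,.1455),("tail",318,274,.1455),("atip",361,234,.104),("atail",345,234,.104),("s1",273,182,.012),("s2",514,147,.012),("c1",261,171,.012),("c2",525,134,.012)): print(n,atz("wrist",u,v,z))
E
```

```text
dial 321.8651428222656 239.45423889160156 (85.77762603759766, 96.03409576416016) [0.5279 0.1703 0.104 ]Traceback (most recent call last):
  File "<stdin>", line 7, in <module>
ValueError: max() iterable argument is empty
```

```bash
python3 - <<'E'
from h import *
np.set_printoptions(precision=4,suppress=True)
for n,u,v,z in(("dialL",277,238,.104),("dialR",362.5,236,.104),("dialTop",320,195,.104),("dialBot",319,279,.104),("nose",319.5,210,.1455),("tail",318,274,.1455),("atip",361,234,.104),("atail",345,234,.104),("s1",273,182,.012),("s2",514,147,.012),("c1",261,171,.012),("c2",525,134,.012)): print(n,atz("wrist",u,v,z))
E
```

```text
dialL [0.5249 0.1323 0.104 ]
dialR [0.5263 0.205  0.104 ]
dialTop [0.4899 0.1704 0.104 ]
dialBot [0.5636 0.1664 0.104 ]
nose [0.4949 0.1697 0.1455]
tail [0.5439 0.1664 0.1455]
atip [0.5245 0.2037 0.104 ]
atail [0.5239 0.1902 0.104 ]
s1 [0.4872 0.1211 0.012 ]
s2 [0.4628 0.3708 0.012 ]
c1 [0.4752 0.1094 0.012 ]
c2 [0.4505 0.3805 0.012 ]
```

```bash
cat >> h.py <<'E'
def dial(im):
    g=cv2.cvtColor(im,cv2.COLOR_RGB2GRAY); return g
E
python3 look.py w2 tap_axis tap_grip tap_nose index_line stand barrel_rim plunger_head
python3 - <<'E'
from h import *
np.set_printoptions(precision=4,suppress=True)
a=cv2.imread("pics/w1.png",0);b=cv2.imread("pics/w2.png",0)
print(cv2.phaseCorrelate(np.float32(a[180:280,230:400]),np.float32(b[180:280,230:400])))
du,dv=cv2.phaseCorrelate(np.float32(a[180:280,230:400]),np.float32(b[180:280,230:400]))[0]
for n,u,v,z in(("dialL",277,238,.104),("dialR",362.5,236,.104),("dialTop",320,195,.104),("dialBot",319,279,.104),("nose",319.5,210,.1455),("tail",318,274,.1455),("atip",361,234,.104),("c1",261,171,.012),("c2",525,134,.012)): print(n,atz("wrist",u+du,v+dv,z))
E
```

```text
4.3167 [0.5191 0.1691 0.2222] [0.044  0.999  0.0015] [-0.7338  0.1348  0.3725  1.646  -0.0505  1.3675  1.1725] [ 0.6599  0.0958 -0.1223] 0.08674573188008478 0.0
tap_axis 0.79 [0.5226 0.1626 0.1027] [313. 234.]
tap_grip 0.87 [0.522  0.1635 0.1324] [314. 243.]
tap_nose 0.57 [0.4895 0.1699 0.1335] [320. 201.]
tap_nose 0.52 [ 0.4482  0.4496 -0.0006] [588. 129.]
index_line 0.58 [0.5125 0.1951 0.1075] [352. 223.]
stand 0.68 [0.517  0.2434 0.0016] [388. 205.]
barrel_rim 0.38 [ 0.5174  0.2486 -0.0009] [393. 204.]
plunger_head 0.74 [0.4116 0.0402 0.1581] [108.  92.]
plunger_head 0.7 [0.5092 0.3214 0.2017] [586. 242.]
((-3.686094670960216, -6.8119591280327825), 0.8224303419325086)
dialL [0.5175 0.129  0.104 ]
dialR [0.5189 0.2009 0.104 ]
dialTop [0.4831 0.1668 0.104 ]
dialBot [0.5555 0.1626 0.104 ]
nose [0.4887 0.1665 0.1455]
tail [0.5368 0.1632 0.1455]
atip [0.5171 0.1997 0.104 ]
c1 [0.4668 0.1055 0.012 ]
c2 [0.4427 0.3743 0.012 ]
```

>>> {"fn": "arm_command", "kwargs": {"xyz": [[0,-0.003,-0.03],[0,-0.003,-0.06],[0,-0.003,-0.085],[0,-0.003,-0.102],[0,-0.003,-0.102],[0,-0.003,-0.102],[0,-0.003,-0.102]], "rot": [[0,0,-0.02],[0,0,-0.02],[0,0,-0.02],[0,0,-0.02],[0,0,-0.02],[0,0,-0.02],[0,0,-0.02]]}}

```text
time: 5.3
ee_pos: [0.5192, 0.1656, 0.1199]
eef_rot: [0.032, 0.999, 0.0, 0.001]
ft_force: [0.0, 0.1, 0.8]
width: 0.0869
grip_force: 0.0
```

>>> {"fn": "arm_command", "kwargs": {"xyz": [[0,0,0],[0,0,0],[0,0,0],[0,0,0],[0,0,0],[0,0,0],[0,0,0],[0,0,0],[0,0,0],[0,0,0],[0,0,0],[0,0,0]], "rot": [[0,0,0],[0,0,0],[0,0,0],[0,0,0],[0,0,0],[0,0,0],[0,0,0],[0,0,0],[0,0,0],[0,0,0],[0,0,0],[0,0,0]], "grip": 0.0, "squeeze": 15}}

```text
time: 6.3
ee_pos: [0.5185, 0.1654, 0.1185]
eef_rot: [0.032, 0.999, 0.0, -0.0]
ft_force: [-0.5, 0.1, 0.2]
width: 0.015
grip_force: 0.0
```

>>> {"fn": "arm_command", "kwargs": {"xyz": [[0,0,0],[0,0,0],[0,0,0],[0,0,0]], "rot": [[0,0,0],[0,0,0],[0,0,0],[0,0,0]]}}

```text
time: 6.63
ee_pos: [0.5185, 0.1654, 0.1185]
eef_rot: [0.032, 0.999, 0.0, -0.0]
ft_force: [0.0, -0.2, 0.5]
width: 0.0007
grip_force: 0.0
```

>>> {"fn": "arm_command", "kwargs": {"xyz": [[0,0,0],[0,0,0],[0,0,0],[0,0,0],[0,0,0],[0,0,0],[0,0,0],[0,0,0],[0,0,0],[0,0,0],[0,0,0],[0,0,0],[0,0,0],[0,0,0],[0,0,0],[0,0,0],[0,0,0],[0,0,0]], "rot": [[0,0,-0.1],[0,0,-0.2],[0,0,-0.3],[0,0,-0.4],[0,0,-0.5],[0,0,-0.6],[0,0,-0.7],[0,0,-0.8],[0,0,-0.9],[0,0,-1.0],[0,0,-1.1],[0,0,-1.2],[0,0,-1.3],[0,0,-1.38],[0,0,-1.41],[0,0,-1.41],[0,0,-1.41],[0,0,-1.41]]}}

```text
time: 8.13
ee_pos: [0.5184, 0.1654, 0.1185]
eef_rot: [0.672, 0.741, 0.0, -0.0]
ft_force: [-0.3, -0.0, -0.1]
width: 0.0004
grip_force: 0.0
```

```bash
python3 look.py w3 tap_nose tap_axis tap_grip index_line
```

```text
8.1333 [0.5184 0.1654 0.1185] [0.9953 0.0972 0.    ] [-0.8564  0.219   0.5286  1.7956 -0.1199  1.1588 -0.1927] [-0.321  -0.0279 -0.0587] 0.0004032721231142232 0.0
tap_nose 0.67 [0.4926 0.1682 0.1328] [270. 277.]
tap_axis 0.58 [0.5217 0.1673 0.1056] [326. 267.]
tap_grip 0.98 [0.5206 0.1636 0.1361] [324. 293.]
tap_grip 0.41 [0.5219 0.1623 0.1044] [325. 274.]
index_line 0.63 [0.517  0.194  0.1075] [322. 222.]
```

View pics/w3.png

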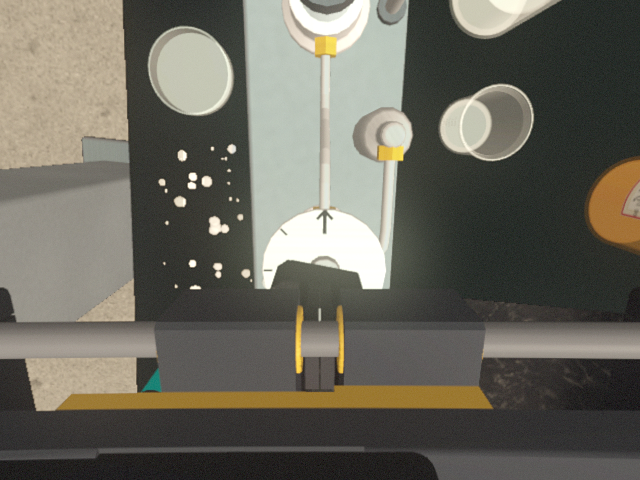

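The wrist picture shows the bar still crosswise at (316,275) and the fingers shut empty below it, so the grip missed. I'll check from the fixed cameras.

```bash
python3 - <<'E'
from h import *
np.set_printoptions(precision=4,suppress=True)
s=r.read_state();p=np.array(s["ee_pos"]);print(p,s["width"],s["time"])
for c in("wrist","scene","top"): print(c,proj(c,p),proj(c,p+[0,0,.019]),proj(c,[.519,.166,.1455]))
a=r.camera("scene")[120:260,290:430,::-1];b=r.camera("top")[220:360,280:420,::-1]
o=np.hstack([cv2.resize(i,(400,400),interpolation=cv2.INTER_CUBIC) for i in(a,b)]);cv2.imwrite("pics/c2.png",o)
E
```

```text
[0.5185 0.1653 0.1185] 0.0003956969441787625 8.3833
wrist [320.0881 277.392 ] [320.1654 290.7387] [321.3955 295.996 ]
scene [354.6631 193.5042] [355.0771 186.8762] [354.9631 184.1795]
top [353.7941 296.5612] [354.8741 294.3026] [355.175  292.9362]
```

View pics/c2.png

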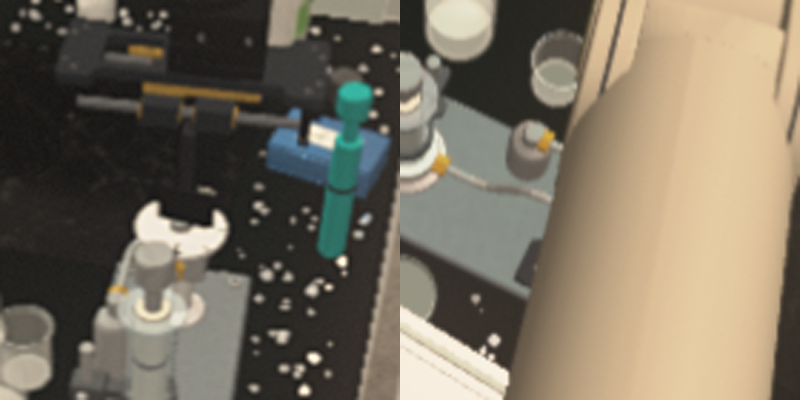

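```bash
python3 - <<'E'
import cv2,numpy as np
f=lambda p,y,x,h,w:cv2.resize(cv2.imread(p)[y:y+h,x:x+w],(400,400),interpolation=cv2.INTER_CUBIC)
o=np.hstack([f("pics/w3.png",240,250,140,140),f("pics/w2.png",180,260,110,110)])
o=(255*(np.minimum(o/110.,1))**.6).astype(np.uint8);cv2.imwrite("pics/c3.png",o)
E
```

```text
(no output)
```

View pics/c3.png

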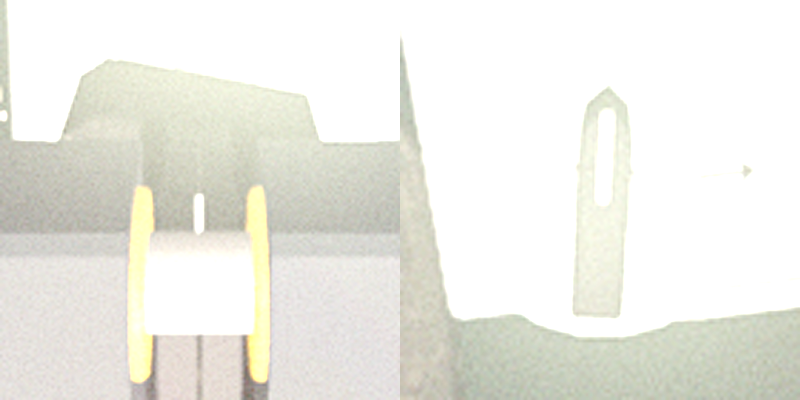

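>>> {"fn": "arm_command", "kwargs": {"xyz": [[0,0,0.03],[0,0,0.06],[0,0,0.06],[0,0,0.06]], "rot": [[0,0,0],[0,0,0],[0,0,0],[0,0,0]]}}

```text
time: 8.82
ee_pos: [0.5195, 0.1658, 0.18]
eef_rot: [0.672, 0.74, 0.002, 0.0]
ft_force: [-0.5, 0.3, -1.1]
width: 0.0004
grip_force: 0.0
```

```bash
python3 - <<'E'
from h import *
np.set_printoptions(precision=4,suppress=True)
s=r.read_state();p=np.array(s["ee_pos"]);print(p,s["width"],s["time"])
for c in("wrist","scene"):
  print(c,*[proj(c,q).round(1) for q in(p,p+[0,0,.019],[.519,.166,.1455],[.519,.172,.1455],[.519,.172,.1115])])
a=r.camera("scene")[130:230,300:400,::-1];b=r.camera("wrist")[200:340,250:390,::-1]
cv2.imwrite("pics/w4.png",b)
o=np.hstack([cv2.resize(i,(400,400),interpolation=cv2.INTER_CUBIC) for i in(a,b)])
o=(255*(np.minimum(o/160.,1))**.6).astype(np.uint8);cv2.imwrite("pics/c4.png",o)
E
```

```text
[0.5195 0.1658 0.18  ] 0.0004239747375091556 8.8167
wrist [320.  277.3] [320.2 290.6] [319.1 258. ] [320.  248.9] [319.8 235.8]
scene [355.6 171.5] [356.  164.3] [355.  184.2] [354.4 185.8] [353.6 197.7]
```

View pics/c4.png

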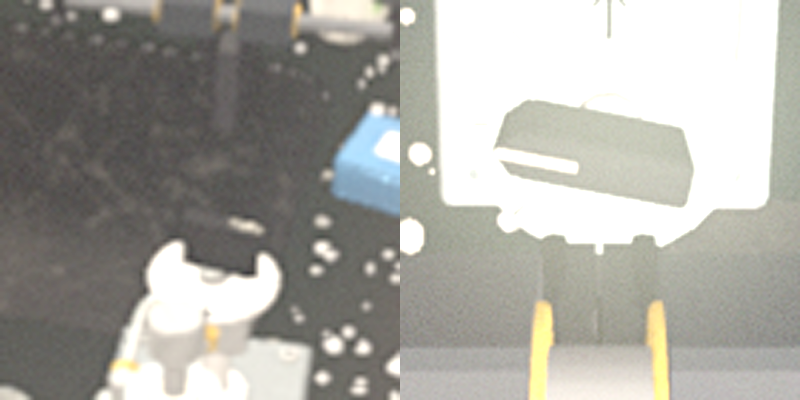

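Scene crop: the shut fingertips end near (355.5,164), while the reported TCP projects to row 171.5. The real tips therefore look some 20–27 mm above the reported TCP, and they closed just over the bar. I'll turn back, open and go lower, watching the force.

>>> {"fn": "arm_command", "kwargs": {"xyz": [[0,0,0],[0,0,0],[0,0,0],[0,0,0],[0,0,0],[0,0,0],[0,0,0],[0,0,0],[0,0,0],[0,0,0],[0,0,0],[0,0,0],[0,0,0],[0,0,0],[0,0,0],[0,0,0],[0,0,-0.02],[0,0,-0.04],[0,0,-0.055],[0,0,-0.06]], "rot": [[0,0,0.1],[0,0,0.2],[0,0,0.3],[0,0,0.4],[0,0,0.5],[0,0,0.6],[0,0,0.7],[0,0,0.8],[0,0,0.9],[0,0,1.0],[0,0,1.1],[0,0,1.2],[0,0,1.3],[0,0,1.38],[0,0,1.41],[0,0,1.41],[0,0,1.41],[0,0,1.41],[0,0,1.41],[0,0,1.41]], "grip": 1.0}}

```text
time: 10.58
ee_pos: [0.5167, 0.1647, 0.1154]
eef_rot: [0.033, 0.999, -0.001, -0.002]
ft_force: [-0.2, -1.3, -0.2]
width: 0.0873
grip_force: 0.0
```

>>> {"fn": "arm_command", "kwargs": {"xyz": [[0,0,-0.005],[0,0,-0.01],[0,0,-0.015],[0,0,-0.02],[0,0,-0.02]], "rot": [[0,0,0],[0,0,0],[0,0,0],[0,0,0],[0,0,0]]}}

```text
time: 11.0
ee_pos: [0.5182, 0.1653, 0.0978]
eef_rot: [0.032, 0.999, -0.0, -0.0]
ft_force: [0.9, 0.8, 0.4]
width: 0.0871
grip_force: 0.0
```

```bash
python3 - <<'E'
from h import *
np.set_printoptions(precision=4,suppress=True)
s=r.read_state();p=np.array(s["ee_pos"]);print(p,s["width"],s["time"],s["ft_force"])
for dy in(-.0435,.0435):
  for h in(0,.02,.03): print(dy,h,proj("scene",p+[0,dy,h]).round(1),proj("wrist",p+[0,dy,h]).round(1))
a=r.camera("scene")[120:220,300:400,::-1];b=r.camera("wrist")[180:340,160:480,::-1]
a=cv2.resize(a,(400,400),interpolation=cv2.INTER_CUBIC);b=cv2.resize(b,(400,200),interpolation=cv2.INTER_CUBIC)
o=np.zeros((400,800,3),np.uint8);o[:,:400]=a;o[:200,400:]=b
o=(255*(np.minimum(o/130.,1))**.6).astype(np.uint8);cv2.imwrite("pics/c5.png",o)
E
```

```text
[0.5182 0.1653 0.0978] 0.08714054818794957 11.0 [0.9085 0.763  0.4212]
-0.0435 0 [358.5 188.8] [241.2 284. ]
-0.0435 0.02 [359.  182.1] [233.2 298.7]
-0.0435 0.03 [359.2 178.6] [228.5 307.3]
0.0435 0 [350. 213.] [400.5 274.5]
0.0435 0.02 [350.4 206.2] [408.9 288.3]
0.0435 0.03 [350.6 202.7] [413.8 296.4]
```

View pics/c5.png

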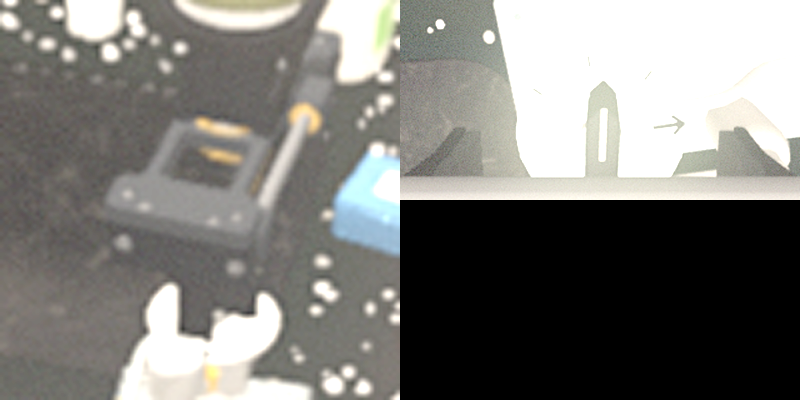

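The wrist crop shows the open finger tips at columns about 224 and 416, row 282. That matches tips roughly 30 mm above the reported TCP. I'll go lower by 14 mm and close.

>>> {"fn": "arm_command", "kwargs": {"xyz": [[0,0,-0.005],[0,0,-0.01],[0,0,-0.014],[0,0,-0.014]], "rot": [[0,0,0],[0,0,0],[0,0,0],[0,0,0]]}}

```text
time: 11.43
ee_pos: [0.5179, 0.1652, 0.0834]
eef_rot: [0.032, 0.999, -0.0, -0.001]
ft_force: [-0.2, -0.0, -0.3]
width: 0.0868
grip_force: 0.0
```

>>> {"fn": "arm_command", "kwargs": {"xyz": [[0,0,0],[0,0,0],[0,0,0],[0,0,0],[0,0,0],[0,0,0],[0,0,0],[0,0,0],[0,0,0],[0,0,0],[0,0,0],[0,0,0],[0,0,0],[0,0,0],[0,0,0]], "rot": [[0,0,0],[0,0,0],[0,0,0],[0,0,0],[0,0,0],[0,0,0],[0,0,0],[0,0,0],[0,0,0],[0,0,0],[0,0,0],[0,0,0],[0,0,0],[0,0,0],[0,0,0]], "grip": 0.0, "squeeze": 15}}

```text
time: 12.68
ee_pos: [0.5183, 0.1659, 0.0845]
eef_rot: [0.032, 0.999, 0.0, -0.0]
ft_force: [-0.3, 2.3, -0.1]
width: 0.0118
grip_force: 15.0
```

>>> {"fn": "arm_command", "kwargs": {"xyz": [[0,0.001,0],[0,0.001,0],[0,0.001,0],[0,0.001,0],[0,0.001,0],[0,0.001,0],[0,0.001,0],[0,0.001,0],[0,0.001,0],[0,0.001,0],[0,0.001,0],[0,0.001,0],[0,0.001,0],[0,0.001,0],[0,0.001,0],[0,0.001,0],[0,0.001,0],[0,0.001,0],[0,0.001,0]], "rot": [[0,0,-0.09],[0,0,-0.18],[0,0,-0.27],[0,0,-0.36],[0,0,-0.45],[0,0,-0.54],[0,0,-0.63],[0,0,-0.72],[0,0,-0.81],[0,0,-0.9],[0,0,-0.99],[0,0,-1.08],[0,0,-1.17],[0,0,-1.26],[0,0,-1.34],[0,0,-1.4],[0,0,-1.42],[0,0,-1.42],[0,0,-1.42]]}}

```text
time: 14.27
ee_pos: [0.5208, 0.1683, 0.0846]
eef_rot: [0.676, 0.737, 0.003, 0.001]
ft_force: [13.6, 9.4, -13.2]
width: 0.0119
grip_force: 15.0
```

```bash
python3 look.py w5 tap_nose tap_axis index_line barrel_rim plunger_head
```

```text
14.2667 [0.5208 0.1683 0.0846] [0.9962 0.0869 0.0057] [-0.9149  0.2686  0.6003  1.832  -0.1704  1.0863 -0.1654] [ 13.5927   9.3592 -13.1894] 0.01190234103568893 14.998227606411092
tap_nose 0.87 [0.5154 0.1926 0.1328] [313. 261.]
tap_axis 0.96 [0.5239 0.1655 0.1031] [326. 296.]
index_line 0.79 [0.5143 0.1962 0.1067] [312. 237.]
```

View pics/w5.png

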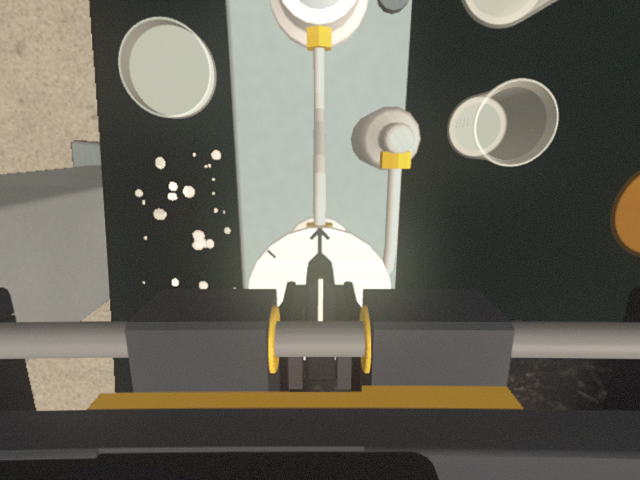

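The wrist picture shows the bar's nose at (320,254) right under the arrow at (320,232), both on the tool's mid-plane, so the tap is on its line. I'll relieve the strain, release and lift.

>>> {"fn": "arm_command", "kwargs": {"xyz": [[0.002,0.001,0],[0.002,0.001,0],[0.002,0.001,0]], "rot": [[0,0,0],[0,0,0],[0,0,0]]}}

```text
time: 14.82
ee_pos: [0.5208, 0.1683, 0.0845]
eef_rot: [0.676, 0.737, 0.001, 0.0]
ft_force: [1.6, 4.9, -3.5]
width: 0.0122
grip_force: 15.0
```

>>> {"fn": "arm_command", "kwargs": {"xyz": [[0,0,0],[0,0,0],[0,0,0],[0,0,0],[0,0,0],[0,0,0],[0,0,0.03],[0,0,0.07],[0,0,0.11],[0,0,0.14],[0,0,0.15],[0,0,0.15]], "rot": [[0,0,0],[0,0,0],[0,0,0],[0,0,0],[0,0,0],[0,0,0],[0,0,0],[0,0,0],[0,0,0],[0,0,0],[0,0,0],[0,0,0]], "grip": 1.0}}

```text
time: 15.82
ee_pos: [0.5218, 0.1678, 0.2374]
eef_rot: [0.676, 0.737, 0.002, 0.001]
ft_force: [-0.6, -0.0, -1.2]
width: 0.0827
grip_force: 0.0
```

```bash
python3 look.py w6 tap_nose tap_axis tap_grip index_line barrel_rim plunger_head
python3 - <<'E'
from h import *
np.set_printoptions(precision=4,suppress=True)
im=cv2.imread("pics/w6.png",0)
e=proj("wrist",[.519,.166,.104]);print("axis px",e, proj("wrist",[.5175,.1929,.1455]))
y0,x0=int(e[1])-60,int(e[0])-70
c=cv2.resize(im[y0:y0+100,x0:x0+140],(70,50),interpolation=cv2.INTER_AREA)
print(x0,y0)
for row in c: print("".join("#" if v<70 else "+" if v<130 else "." for v in row))
E
```

```text
15.8167 [0.5218 0.1678 0.2374] [0.9963 0.0858 0.0044] [-0.9535  0.1392  0.6259  1.6286 -0.0838  1.3957 -0.2321] [-0.5862 -0.0107 -1.2252] 0.08270124522519562 0.0
tap_nose 0.97 [0.5153 0.192  0.1346] [316. 203.]
tap_axis 0.65 [0.5237 0.1657 0.1035] [324. 228.]
tap_grip 0.78 [0.5189 0.1619 0.1379] [318. 241.]
index_line 0.87 [0.5155 0.1944 0.1038] [318. 194.]
index_line 0.4 [ 0.6219  0.2586 -0.0007] [422. 129.]
axis px [318.8263 226.7867] [319.782  203.9513]
248 166
+#######+.....................................................#+######
########+....................................................+########
#######++....................................................+++######
+#######+....................................................+++######
.#######+....................................................+#++#####
######+++....................................................++++++###
########+....................................................++++#####
#######++....................................................+++++####
#####++++....................................................++
[... 2218 characters left out ...]
+......................++++++......................+++++++++#
##++++++++......................++++++......................+++++++++#
###+++++++......................++++++......................++++++++++
###+++++++......................++++++......................+++++++++#
####++++++......................++++++......................++++++++##
#####++++++.....................++++++.....................+++++++++++
######++++++++++++++............++++++..........++++++++++++++++++++++
####+++++++++++++++...++........++++++........++++++++++++++++++++++++
###+...++++++++++++....++....................+++++++++++++++++++++++++
###.....#++++++++++...+++++................+++++++++++++++++++++++++++
```

>>> {"fn": "arm_command", "kwargs": {"xyz": [[-0.003,0.03,0.005],[-0.006,0.065,0.01],[-0.01,0.1,0.01],[-0.013,0.135,0.01],[-0.015,0.157,0.01],[-0.015,0.157,0.01],[-0.015,0.157,0.01],[-0.015,0.157,0.01],[-0.015,0.157,0.01]], "rot": [[0,0,0],[0,0,0],[0,0,0],[0,0,0],[0,0,0],[0,0,0],[0,0,0],[0,0,0],[0,0,0]]}}

```text
time: 16.92
ee_pos: [0.506, 0.3228, 0.2444]
eef_rot: [0.677, 0.736, -0.0, 0.0]
ft_force: [0.2, -0.2, -0.1]
width: 0.0868
grip_force: 0.0
```

```bash
python3 look.py w7 barrel_rim plunger_head tap_axis plunger_ring
python3 - <<'E'
from h import *
np.set_printoptions(precision=4,suppress=True)
im=cv2.imread("pics/w7.png")
e=proj("wrist",[.507,.325,.216]);print("head top px",e, proj("wrist",[.521,.325,.216]),proj("wrist",[.507,.325,.165]),proj("wrist",[.531,.325,.165]))
y0,x0=int(e[1])-75,int(e[0])-90
g=cv2.cvtColor(im,6);c=cv2.resize(g[y0:y0+128,x0:x0+180],(90,64),interpolation=cv2.INTER_AREA)
print(x0,y0)
for row in c: print("".join("#*+=-. "[min(6,int(v)//37)] for v in row))
E
```

```text
16.9167 [0.506  0.3228 0.2444] [0.9965 0.0838 0.0001] [-1.0798  0.2706  0.5423  1.4725 -0.1392  1.4372 -0.4512] [ 0.2296 -0.2281 -0.0558] 0.0867924797789513 0.0
barrel_rim 0.68 [0.5044 0.3261 0.1644] [318. 236.]
plunger_head 0.77 [0.7034 0.3692 0.1551] [590. 199.]
plunger_head 0.57 [0.5078 0.3238 0.2043] [323. 255.]
tap_axis 0.62 [0.5228 0.1642 0.1019] [323. 377.]
tap_axis 0.4 [ 0.6233  0.2589 -0.0007] [411. 265.]
plunger_ring 0.81 [0.7019 0.3701 0.0756] [531. 186.]
plunger_ring 0.78 [0.6763 0.4263 0.0763] [518. 121.]
head top px [322.2483 259.5383] [344.8213 261.4016] [321.7259 238.8241] [353.6989 241.4996]
232 184
******************+-...........................      .................+************+. ....
******************+-....................--....--.     ............----+***********+=......
******************+-..................--.        ..    ..........+++++************+- .... 
******************+-...................            .    ........-**++++++*+*******+- .... 
******************+-.................               .   ........-**++++++**+*+****+- ...  
******************+-.
[... 4647 characters left out ...]
................--..........=-.-==-...... .*****************+--
+ .*+   +***********+-.....................--..........--..-=.... ...=******************+=
- .*=   +****=******+-.....................--...........--..-....  .-*********************
   +*=--************+-.....................-.............-..-..... .+*********************
=.=*****************+-.....................-...............--.... ..+*********************
********************+-.....................-...............--.......+*********************
*************+=*+***+=.....................-...............--.......+*********************
*************+=*-+***=.....................-...............--.......+*********************
```

>>> {"fn": "arm_command", "kwargs": {"xyz": [[0.001,0.003,-0.02],[0.001,0.003,-0.045],[0.001,0.003,-0.065],[0.001,0.003,-0.08],[0.001,0.003,-0.086],[0.001,0.003,-0.086],[0.001,0.003,-0.086]], "rot": [[0,0,0],[0,0,0],[0,0,0],[0,0,0],[0,0,0],[0,0,0],[0,0,0]]}}

```text
time: 17.75
ee_pos: [0.5068, 0.3274, 0.1592]
eef_rot: [0.676, 0.737, 0.0, 0.0]
ft_force: [-0.1, 0.3, -0.1]
width: 0.087
grip_force: 0.0
```

>>> {"fn": "arm_command", "kwargs": {"xyz": [[0,0,0],[0,0,0],[0,0,0],[0,0,0],[0,0,0],[0,0,0],[0,0,0],[0,0,0],[0,0,0],[0,0,0],[0,0,0],[0,0,0],[0,0,0]], "rot": [[0,0,0],[0,0,0],[0,0,0],[0,0,0],[0,0,0],[0,0,0],[0,0,0],[0,0,0],[0,0,0],[0,0,0],[0,0,0],[0,0,0],[0,0,0]], "grip": 0.0, "squeeze": 12}}

```text
time: 18.83
ee_pos: [0.5065, 0.3274, 0.1585]
eef_rot: [0.676, 0.737, 0.0, 0.0]
ft_force: [-0.4, 0.7, -0.4]
width: 0.0274
grip_force: 12.0
```

>>> {"fn": "arm_command", "kwargs": {"xyz": [[0,0,0],[0,0,0],[0,0,0.004],[0,0,0.008],[0,0,0.012],[0,0,0.016],[0,0,0.02],[0,0,0.02]], "rot": [[0,0,0],[0,0,0],[0,0,0],[0,0,0],[0,0,0],[0,0,0],[0,0,0],[0,0,0]], "squeeze": 30}}

```text
time: 19.5
ee_pos: [0.5068, 0.3277, 0.1796]
eef_rot: [0.676, 0.737, 0.001, 0.0]
ft_force: [-0.8, 0.0, -2.9]
width: 0.0269
grip_force: 30.0
```

>>> {"fn": "arm_command", "kwargs": {"xyz": [[0,0,0.004],[0,0,0.008],[0,0,0.012],[0,0,0.016],[0,0,0.02],[0,0,0.025],[0,0,0.025],[0,0,0.025],[0,0,0.025]], "rot": [[0,0,0],[0,0,0],[0,0,0],[0,0,0],[0,0,0],[0,0,0],[0,0,0],[0,0,0],[0,0,0]]}}

```text
time: 20.25
ee_pos: [0.5064, 0.3274, 0.2033]
eef_rot: [0.676, 0.737, -0.0, -0.0]
ft_force: [0.8, 0.3, -2.5]
width: 0.027
grip_force: 30.0
```

```bash
python3 - <<'E'
from h import *
np.set_printoptions(precision=4,suppress=True)
s=r.read_state();print(s["time"],s["ee_pos"],s["ft_force"],s["torque"],s["width"],s["grip_force"])
def crop(im,u,v): 
    g=cv2.cvtColor(im,7);c=cv2.resize(g[v-30:v+40,u-25:u+25],(100,70),interpolation=cv2.INTER_CUBIC)
    for i,row in enumerate(c): print(v-30+i,"".join("#%*+=-. "[min(7,int(x)//32)] for x in row))
for k in range(2):
  im=r.camera("scene")
  for l in("plunger_head","plunger_ring","barrel_rim","plunger"):
    for d in r.spot_point(l,"scene"):
        p=w("scene",d["at"])
        if np.hypot(p[0]-.507,p[1]-.326)<.03: print(l,round(d["conf"],2),p,proj("scene",p).round(1))
cv2.imwrite("pics/s8.png",im[:,:,::-1])
print(*[proj("scene",[.507,.3255,z]).round(1) for z in(.12,.16,.165,.17,.21)])
u,v=proj("scene",[.507,.3255,.165]).astype(int);crop(im,u,v)
s=r.read_state();print(s["time"],s["ee_pos"],s["ft_force"])
E
```

```text
20.25 [0.5064 0.3274 0.2033] [ 0.7641  0.2504 -2.5309] [-0.0807  0.0557  0.0811] 0.026974422730056864 29.999139481651582
plunger_head 0.92 [0.5035 0.3202 0.2475] [347.3 193. ]
plunger_ring 0.67 [0.5031 0.3263 0.1659] [345.1 227.6]
barrel_rim 0.75 [0.5049 0.3226 0.161 ] [344.6 228. ]
plunger_head 0.55 [0.5041 0.3237 0.2469] [346.5 194.4]
plunger_ring 0.91 [0.5032 0.3249 0.1664] [345.3 227. ]
barrel_rim 0.79 [0.5089 0.3237 0.1627] [342.5 227.4]
[342.5 243.6] [343.2 229.2] [343.3 227.4] [343.3 225.5] [344.  209.9]
197 %%%%%%%%%%%%%%%%%%%%%%%%%%%#####%%%%%%**++++++++++++++++++++++++++**%%%%%###%*+-.                   
198 %%%%%%%%%%%%%%%%%%%%%%%%%%%%###%%%%%%%*++++++++++++++++++++++++++***%%%%%###%*=-.                   
199 %%%%%%%%%%%%%%%%%%%%%%%%%%%########%%**++++++++++++++++++++++++++***%%%%%##%%+=..                   
200 %%%%%%%%%%%%%%%%%%%%%%%%%%%#####%%%%%%*++++++++++++++++++++++++++***%%%%###%*=-.                ....
201 %%%%%%%%%%%%%%%%%%%%%%%%%%%%####%%%%%%*+====+++++++++++++++++++++**%%%%####%*=-                     
202 %%%%%%%%%%%%%%%%%%%%%%%%%%%#####%%###%*+-..--=++++++++
[... 6121 characters left out ...]
===============
261 %%%%%%%***+++++++===========++*********++++==========+++++++****%**++===============================
262 %%%%%%%**++==================++**%%%%******+++++++++++*******%%%%**+================================
263 %%%%%%%**+====================++**%%%%%%******************%%%%%%**+=================================
264 %%%%%%**+++================-----=+***%%%%%%%%*%%**%%%%%%%%%%%**++===================================
265 %%%%%**++++==============--.   ..-=+***%%%%%%%%%%%%%%%%%%%**+==-..--================================
266 *****++++++=============--.    ..--==++++****************++==--.. ..-===============================
20.75 [0.5065 0.3274 0.2034] [-0.0215 -0.0021 -2.1943]
```

The plunger has risen 44.9 mm by the tool's measured height. The dark ring's front edge is seen at row 231, where 231 is expected when it is level with the rim. Side forces are near zero and the grip is 30 N, so I'll hand in.

```bash
python3 -c "
from bench import r
print(r.close_job())"
```

```text
the job is handed in; nothing more can be done
None
```

I handed the job in with the tap on its arrow line and the plunger held in the gripper, its ring level with the barrel rim by camera and tool readings; the first try at gripping the tap closed empty and was redone, and no verdict came back.

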